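# Press the proud tube home in the rack

### The arm

A 6-joint arm with a two-finger parallel gripper is mounted at the origin on a cart in front of the work surface, level with it; the furniture and walls round the work are solid. World frame = base frame: x ahead of the robot, y to its left, z up, the work surface at z = 0. Lengths are in m, angles in rad, forces in N, time in s.
With the tool pointing down it reaches from about 0.3 to 0.875 m from the base axis. Payload 6.4 kg.
Tool frame: the origin (TCP) lies midway between the tips of the shut fingers; the grasp point (between the pads) lies 19 mm behind it; z points along the fingers, y is the line along which they close (so a half turn about z gives the same grasp; the last joint's range is limited). The gripper opens to 85 mm and grips with 20 to 120 N. Pads are 22 mm wide; open, the fingers measure 114 mm over their backs; the gripper's body (76 mm by 85 mm) begins 54 mm behind the grasp point. The pads swing forward as they close: fully open they stand 13 mm farther back than shut.
Start: joints at [-1.367, 0.181, 1.607, -0, 1.354, -0.206], TCP at [0.229, -0.527, 0.231] pointing down, gripper open.
Joint ranges: [-2.99, 2.99], [-0.89, 2.07], [0.3, 2.58], [-1.14, 4.28], [0, 2.63], [-3.12, 3.12]. Speed limits (rad/s): [2.57, 2.57, 3.01, 3.14, 3.14, 3.14].

### API

Orientations are given as a unit quaternion [w, x, y, z].
In Python, from bench import ctrl gives the robot as it stands. The module is installed in compiled form; this text tells all that it offers.
- The arm moves only by the tool move_arm, never from a script. Its argument "plan" is one flat list of numbers, 6 for each row, row after row: the shift along the world's x, y, z in units of 50 mm (1.0 is 50 mm), then the turn, a rotation vector about the world's x, y, z in rad. A call has 1 to 10 rows; each row is the pose to reach, as a shift and turn from the pose commanded when the call began; what a row does not reach only later rows make up. A row lasts 1/8 s, in which the tool goes at most 62.5 mm and 10.7 degrees, less where a joint would pass 70% of its speed; a pose out of reach is approached as far as the arm can. A call with a gripper value outside its range is refused whole. "grip" is the finger opening in mm, from 0 to 85.4, set as the call begins (left out, the last holds). The fingers move at their own pace and stop on an object; the grip force is fixed at half the most. Time passes only in rows, so rows that repeat a pose let the fingers close. It gives the time, the measured TCP pose, the force, the opening and the grip force at its end, in the units of the state.
- ctrl.get_obs(): the state, without advancing time (a new reading comes with each control period).
- ctrl.camera(name): name is "scene" or "top" or "wrist"; returns a dict with "pixels" (400x640x3 uint8, red, green, blue), "fx", "fy", "cx", "cy" (pixels), "origin" and "attitude" of the camera in the world. Camera axes: x right, y down, z forward; pixel columns grow to the right and rows downward; lengths in m; the calibration is good to about 2 mm. A picture is of the moment at which its call begins. There is no depth.
- ctrl.hand_in(): hands the job in; it is judged then, once.
The state is a dict: "time_s": time; "q": joint angles; "dq": joint speeds; "joint_efforts": joint torques, N m; "eef_pos": TCP position; "eef_rot": TCP orientation; "wrist_force": force on the tool from outside, world axes, zero at the start; "torque": the same for the moment, N m; "opening": opening from 0.0 (shut) to 1.0 (fully open); "grasp_force": force on a finger pad.
Only numpy, scipy, OpenCV 4.12 (cv2) and the standard library are available. Lean on these libraries where they do the work, as an engineer would, in place of code of your own. Each camera call takes 0.05 s, during which the arm holds its last target. There are 200 camera calls.

### The job

The red-capped blood tube is standing proud in the grey foam tube rack and would foul the analyser. Press down gently on top of its cap with the closed fingertips until the tube is fully home on the floor of its hole, its cap level with those of the other tubes, and then withdraw. Do not grip the tube or draw it up, and leave the other tubes untouched.

Things in the scene. Friction and masses are not known exactly. Their poses are not given: they have to be found in the camera images.
- rack: grey foam tube rack, 234 x 110 x 55 mm, fixed; origin at the centre of its underside, on the worktop; x along its length, y along its width, z up. 11 x 5 holes, 20.5 mm apart; their floor is 10 mm above the worktop. Five upright tubes, at least 41 mm apart centre to centre, in holes with a black rubber sleeve (rim 3 mm above the foam). Which tube is in which hole changes.
- tube_red: the only red-capped tube: 86 mm tall, barrel 13 mm, flat cap 16 mm wide and 22 mm high; origin at the centre of its bottom end, z up. It starts 12 to 25 mm too high. Its sleeve holds it: pressed with some 4 to 6 N it slides straight down, stays at any height, and stops hard on the floor of the hole, its cap top then 96 mm above the worktop. Pressing harder than 30 N harms it.
- tube_red_cap (a point): the centre of the top of the red cap; 86 mm above the tube's origin
- red_height (a joint): how far the red tube still stands above its home (m): 0 fully home, larger is higher; at most 0.04
- tube_green_a: blood tube with a green cap, standing loose and fully home in a hole of the rack; same shape and size as the red one (86 mm tall, barrel 13 mm, cap 16 mm wide; origin at the centre of its bottom end, z up along the tube). Leave it alone.
- tube_green_b: blood tube with a green cap, standing loose and fully home in a hole of the rack; same shape and size as the red one (86 mm tall, barrel 13 mm, cap 16 mm wide; origin at the centre of its bottom end, z up along the tube). Leave it alone.
- tube_purple_a: blood tube with a purple cap, standing loose and fully home in a hole of the rack; same shape and size as the red one (86 mm tall, barrel 13 mm, cap 16 mm wide; origin at the centre of its bottom end, z up along the tube). Leave it alone.
- tube_purple_b: blood tube with a purple cap, standing loose and fully home in a hole of the rack; same shape and size as the red one (86 mm tall, barrel 13 mm, cap 16 mm wide; origin at the centre of its bottom end, z up along the tube). Leave it alone.

How it is judged:
By the outcome, as a careful person would: the job done as asked, in the order asked, and still so for the second after the job is handed in, with the robot touching nothing.
It also fails if it takes over 32 s, if anything falls off the work surface, if the arm or the gripper's body presses on something with over 40 N, if the wrist force passes 120 N, or if a joint passes its speed limit or range.

## Working session

There is one attempt and no reset: what is moved stays moved. The work goes in short steps, Python scripts to look and compute and a tool call to move; the robot and the scene stay as the last step left them, time stands still between calls to the robot, and variables do not carry over. Pictures are saved under pics/ and viewed, at most 10 in all, crops included, and the job is handed in when it is done.

Besides the shell and the picture viewer there is one more tool, called as name(argument=value, ...) on one line, values as JSON. move_arm: Moves the arm, as the interface text tells. Its arguments: {"type":"object","properties":{"plan":{"type":"array"},"grip":{"type":"number"}},"required":["plan"]}

```bash
mkdir -p pics
cat > h.py <<'E'
import numpy as np, cv2
from scipy.spatial.transform import Rotation as R
from bench import ctrl
def cam(n):
    c=ctrl.camera(n); a=np.array(c["attitude"],float)
    c["R"]=a if a.shape==(3,3) else R.from_quat(a[[1,2,3,0]]).as_matrix()
    return c
def ray(c,u,v):
    d=c["R"]@np.array([(u-c["cx"])/c["fx"],(v-c["cy"])/c["fy"],1]); return np.array(c["origin"]),d/np.linalg.norm(d)
def proj(c,p):
    q=c["R"].T@(np.array(p)-c["origin"]); return np.array([c["fx"]*q[0]/q[2]+c["cx"],c["fy"]*q[1]/q[2]+c["cy"]])
def tri(rs):
    A=0;b=0
    for o,d in rs:
        P=np.eye(3)-np.outer(d,d);A=A+P;b=b+P@o
    return np.linalg.solve(A,b)
E
python3 - <<'E'
from h import *
for n in("scene","top"):
    c=cam(n);cv2.imwrite(f"pics/{n}0.png",c["pixels"][:,:,::-1]);print(n,c["origin"],c["attitude"],c["fx"],c["cx"],c["cy"])
o=ctrl.get_obs();print(o)
E
```

```text
scene [0.20013059 0.60909394 0.52415247] [ 0.13037504 -0.21718087  0.84149454 -0.477202  ] 468.6013609615004 316.70604685290334 197.00430585466964
top [ 0.44202492 -0.03411857  0.93244923] [ 0.03323517 -0.70142216  0.71101144 -0.03694746] 437.6291999686754 322.6660275893856 198.58085341022348
{'time_s': 0.1, 'q': array([-1.36732255e+00,  1.81482534e-01,  1.60788787e+00,  3.43216099e-06,
        1.35380340e+00, -2.06316445e-01]), 'dq': array([-0.00066223, -0.00014857, -0.00376247, -0.00075611, -0.00173386,
        0.00031547]), 'joint_efforts': array([ 4.01802545e-04, -4.45874476e+01, -3.52238739e+01, -3.45771623e-04,
        3.99583572e-03, -2.38649454e-05]), 'eef_pos': array([ 0.22899732, -0.52690036,  0.2304751 ]), 'eef_rot': array([-7.90575439e-04,  9.79082100e-01,  2.03464041e-01,  2.79921774e-06]), 'wrist_force': array([-0.38814887, -0.0218279 ,  0.70636138]), 'torque': array([ 0.02442021, -0.00817722, -0.06734446]), 'grasp_force': 0.0, 'opening': 0.9992902569586776}
```

View pics/scene0.png

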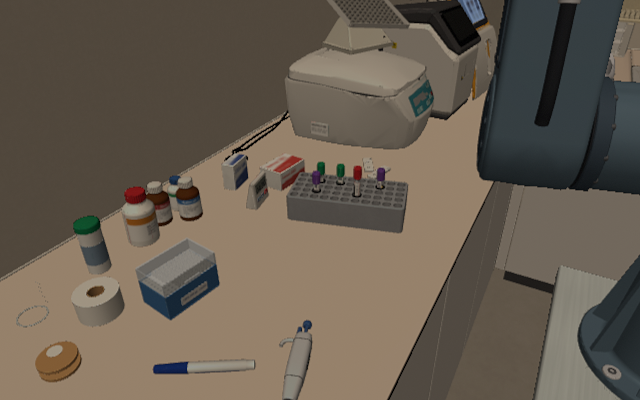

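View pics/top0.png

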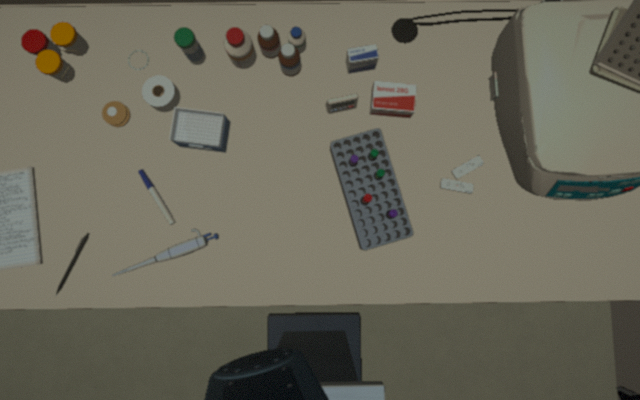

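The scene view shows the red cap near (358,172), clearly proud of its neighbours. In the top view it is near (367,199), with a purple cap at (392,213) and a green one at (380,173). I'll enlarge both.

Run:
```python
import cv2,numpy as np
a=cv2.imread("pics/scene0.png")[150:210,300:400]; b=cv2.imread("pics/top0.png")[140:230,320:420]
a=cv2.resize(a,None,fx=6,fy=6,interpolation=2)[:,:400*1]; 
a=cv2.resize(cv2.imread("pics/scene0.png")[155:205,340:400],None,fx=6,fy=6,interpolation=2)
b=cv2.resize(cv2.imread("pics/top0.png")[145:225,345:415],None,fx=6,fy=6,interpolation=2)
o=np.zeros((480,790,3),np.uint8);o[:300,:360]=a;o[:480,370:790]=b
cv2.imwrite("pics/crop1.png",np.clip(o*1.5,0,255).astype(np.uint8))
for n in("scene","top"):
    i=cv2.imread(f"pics/{n}0.png").astype(int);B,G,Rr=i[...,0],i[...,1],i[...,2]
    m=(Rr>70)&(Rr>2.2*G)&(Rr>2.2*B)
    x0,x1,y0,y1=(345,372,160,190) if n=="scene" else (355,380,188,210)
    ys,xs=np.nonzero(m[y0:y1,x0:x1]);print(n,xs.min()+x0,xs.max()+x0,ys.min()+y0,ys.max()+y0,xs.mean()+x0,ys.mean()+y0)
```

```text
scene 354 361 166 179 357.2857142857143 172.4387755102041
top 363 371 194 201 367.28 197.68
```

View pics/crop1.png

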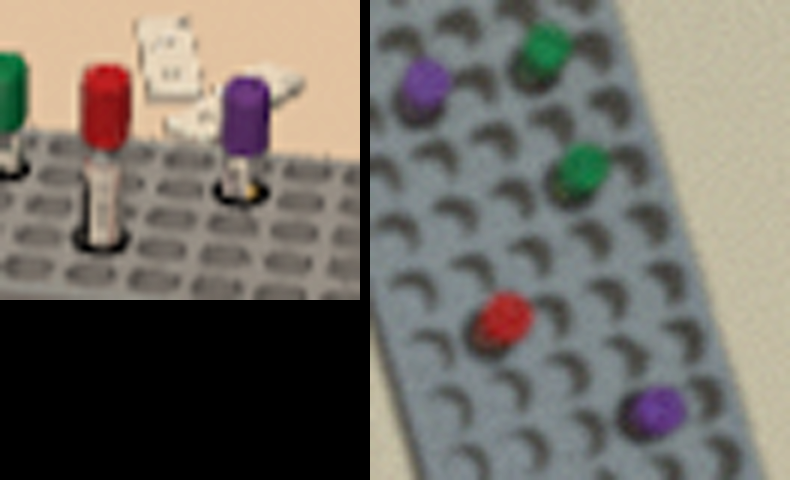

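The enlarged crop puts the red cap's top face at about scene (357.6,167) and top (367.8,197.8). The sleeve base is at scene (356.8,194.7), and the nearest neighbour is the purple cap, two holes away.

Run:
```python
from h import *
s,t=cam("scene"),cam("top")
def z(c,u,v,h):
    o,d=ray(c,u,v);return o+d*(h-o[2])/d[2]
X=tri([ray(s,357.4,167),ray(t,367.6,197.7)]);print("tri",X,proj(s,X),proj(t,X))
print("sleeve",z(s,356.9,194.5,.058))
print("purple top",tri([ray(s,381,169.5),ray(t,392.4,213)]), "home", z(t,392.4,213,.096))
print("rack corners",*[z(t,u,v,.055).round(4) for u,v in((331,142),(381,129),(413,235),(361,249))])
for h in(.108,.115,.121):print(h,z(t,367.6,197.7,h),z(s,357.4,167,h))
```

```text
tri [ 0.52572251 -0.12252152  0.11606816] [358.45414628 167.09185188] [367.16997586 196.7174865 ]
sleeve [ 0.52488725 -0.11809851  0.058     ]
purple top [ 0.49720154 -0.17191643  0.09517511] home [ 0.49577871 -0.17230272  0.096     ]
rack corners [ 0.6452 -0.058   0.055 ] [ 0.6711 -0.1608  0.055 ] [ 0.4538 -0.219   0.055 ] [ 0.4274 -0.1143  0.055 ]
0.108 [ 0.52466784 -0.12416548  0.108     ] [ 0.53413253 -0.13638201  0.108     ]
0.115 [ 0.52396616 -0.12340094  0.115     ] [ 0.52851436 -0.12384254  0.115     ]
0.121 [ 0.52336472 -0.12274561  0.121     ] [ 0.52369879 -0.11309443  0.121     ]
```

move_arm(plan=[0.3,0.4,0,0,0,0,0.9,1.25,0,0,0,0,1.65,2.25,0,0,0,0,2.4,3.3,0,0,0,0,3.15,4.3,0,0,0,0,3.9,5.35,0,0,0,0,4.65,6.35,0,0,0,0,5.3,7.25,-0.3,0,0,0,5.75,7.9,-0.6,0,0,0,5.91,8.08,-0.8,0,0,0], grip=0)

```text
time_s: 1.45
eef_pos: [0.5248, -0.1199, 0.1905]
eef_rot: [-0.001, 0.979, 0.205, -0.0]
wrist_force: [-0.0, -1.0, -0.6]
opening: -0.002
grasp_force: 0.0
```

Run:
```python
from h import *
o=ctrl.get_obs();print({k:np.round(o[k],4) for k in("time_s","eef_pos","eef_rot","wrist_force","opening")})
cs={n:cam(n) for n in("wrist","scene")}
w=cs["wrist"]
cv2.imwrite("pics/w1.png",w["pixels"][:,:,::-1]);cv2.imwrite("pics/s1.png",cv2.resize(cs["scene"]["pixels"][110:230,280:440,::-1],None,fx=5,fy=5,interpolation=2))
print(w["origin"],proj(w,[.5245,-.123,.116]),proj(w,o["eef_pos"]),proj(cs["scene"],o["eef_pos"]))
```

```text
{'time_s': np.float64(1.45), 'eef_pos': array([ 0.5248, -0.1199,  0.1905]), 'eef_rot': array([-5.000e-04,  9.787e-01,  2.054e-01, -3.000e-04]), 'wrist_force': array([-0.0035, -0.9858, -0.5637]), 'opening': np.float64(-0.0016)}
[ 0.5875916  -0.09226707  0.33256454] [326.86679681 213.23009606] [323.14483329 258.28510199] [359.656813   131.30344519]
```

View pics/w1.png

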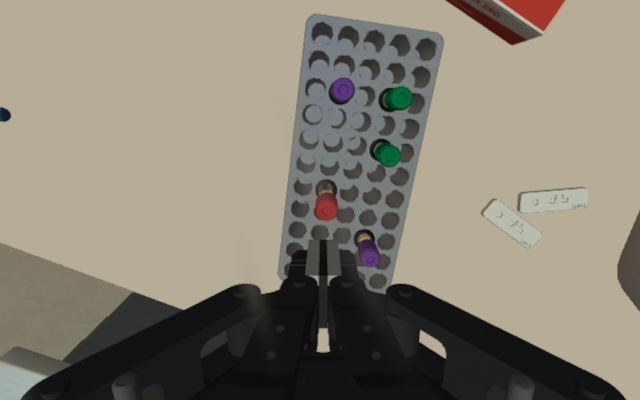

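View pics/s1.png

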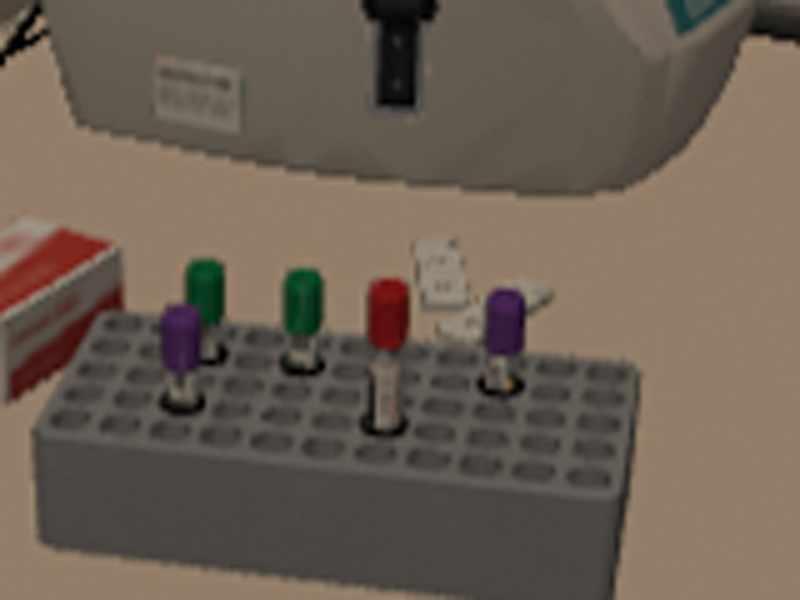

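The wrist view puts the red cap at (326,213), against a prediction of (327,213), so the target xy is confirmed. The fingers are shut. Next I descend to just above the cap.

move_arm(plan=[0,0,-0.3,0,0,0,0,0,-0.7,0,0,0,0,0,-1.0,0,0,0,0,0,-1.2,0,0,0,0,0,-1.3,0,0,0,0,0,-1.3,0,0,0])

```text
time_s: 2.3
eef_pos: [0.5246, -0.1235, 0.1262]
eef_rot: [-0.0, 0.979, 0.203, -0.0]
wrist_force: [0.2, -0.4, -0.4]
opening: 0.001
grasp_force: 0.0
```

Run:
```python
from h import *
o=ctrl.get_obs();print({k:np.round(o[k],4) for k in("time_s","eef_pos","wrist_force")})
w=cam("wrist");s=cam("scene")
a=cv2.resize(w["pixels"][180:290,260:400,::-1],(560,440),interpolation=2)
b=cv2.resize(s["pixels"][140:200,340:380,::-1],(240,360),interpolation=2)
im=np.zeros((440,800,3),np.uint8);im[:,:560]=a;im[:360,560:]=b;cv2.imwrite("pics/c2.png",np.clip(im*1.4,0,255).astype(np.uint8))
```

```text
{'time_s': np.float64(2.3), 'eef_pos': array([ 0.5246, -0.1235,  0.1262]), 'wrist_force': array([ 0.2224, -0.3993, -0.4209])}
```

View pics/c2.png

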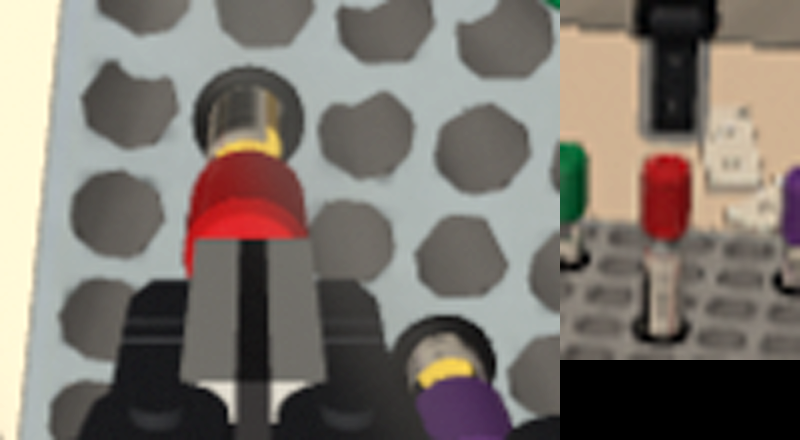

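The fingertips hang just above the red cap and centred on it, at crop (250,240), and the purple neighbour at (460,400) is clear. Now I press slowly.

move_arm(plan=[0,0,-0.04,0,0,0,0,0,-0.08,0,0,0,0,0,-0.12,0,0,0,0,0,-0.16,0,0,0,0,0,-0.2,0,0,0,0,0,-0.24,0,0,0,0,0,-0.28,0,0,0,0,0,-0.32,0,0,0,0,0,-0.36,0,0,0,0,0,-0.4,0,0,0])

```text
time_s: 3.65
eef_pos: [0.5247, -0.1234, 0.1063]
eef_rot: [0.0, 0.979, 0.203, 0.0]
wrist_force: [-1.2, 0.1, 4.8]
opening: 0.002
grasp_force: 2.3
```

move_arm(plan=[0,0,-0.03,0,0,0,0,0,-0.06,0,0,0,0,0,-0.09,0,0,0,0,0,-0.12,0,0,0,0,0,-0.15,0,0,0,0,0,-0.16,0,0,0,0,0,-0.17,0,0,0,0,0,-0.17,0,0,0])

```text
time_s: 4.65
eef_pos: [0.5246, -0.1234, 0.0977]
eef_rot: [-0.0, 0.979, 0.203, -0.0]
wrist_force: [-0.8, -0.4, 2.6]
opening: 0.001
grasp_force: 1.6
```

move_arm(plan=[0,0,-0.01,0,0,0,0,0,-0.02,0,0,0,0,0,-0.02,0,0,0])

```text
time_s: 5.03
eef_pos: [0.5246, -0.1234, 0.0967]
eef_rot: [-0.0, 0.979, 0.203, 0.0]
wrist_force: [0.8, -0.5, 3.2]
opening: -0.003
grasp_force: 1.7
```

move_arm(plan=[0,0,-0.01,0,0,0,0,0,-0.01,0,0,0])

```text
time_s: 5.28
eef_pos: [0.5246, -0.1234, 0.0962]
eef_rot: [-0.0, 0.979, 0.203, -0.0]
wrist_force: [0.6, -0.6, 3.4]
opening: -0.0
grasp_force: 1.7
```

move_arm(plan=[0,0,-0.01,0,0,0,0,0,-0.01,0,0,0])

```text
time_s: 5.52
eef_pos: [0.5247, -0.1234, 0.096]
eef_rot: [0.0, 0.979, 0.204, 0.0]
wrist_force: [-0.3, 0.0, 5.6]
opening: 0.001
grasp_force: 2.8
```

move_arm(plan=[0,0,-0.01,0,0,0,0,0,-0.01,0,0,0])

```text
time_s: 5.78
eef_pos: [0.5249, -0.1235, 0.096]
eef_rot: [0.0, 0.979, 0.203, 0.0]
wrist_force: [-1.7, 0.4, 9.4]
opening: -0.004
grasp_force: 4.4
```

The TCP has stopped at 96.0 mm while the force rises past the sleeve's 6 N, so the tube is on the floor of its hole. Withdrawing straight up.

move_arm(plan=[0,0,0.05,0,0,0,0,0,0.2,0,0,0,0,0,0.6,0,0,0,0,0,1.2,0,0,0,0,0,1.8,0,0,0,0,0,2.2,0,0,0,0,0,2.4,0,0,0,0,0,2.4,0,0,0,0,0,2.4,0,0,0])

```text
time_s: 6.9
eef_pos: [0.524, -0.1231, 0.2142]
eef_rot: [-0.001, 0.979, 0.203, -0.001]
wrist_force: [0.5, -0.8, 0.4]
opening: 0.001
grasp_force: 0.0
```

Run:
```python
from h import *
s=cam("scene");cv2.imwrite("pics/s3.png",cv2.resize(s["pixels"][110:230,280:440,::-1],None,fx=5,fy=5,interpolation=2))
w=cam("wrist");print(proj(s,[.5245,-.1232,.096]),proj(w,[.5245,-.1232,.096]),ctrl.get_obs()["wrist_force"])
```

```text
[358.83281233 176.37201303] [323.44810056 194.52473243] [ 0.09867703 -0.23777875  0.39777724]
```

View pics/s3.png

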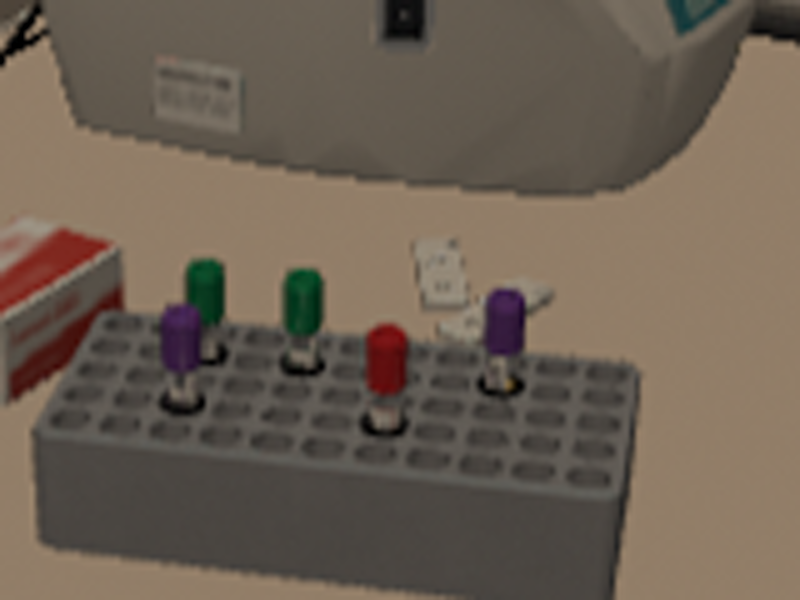

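The red cap top, now at crop (386,332), i.e. scene (357,176), shows the same amount of barrel as the other tubes. The others haven't moved and the gripper is clear.

```bash
python3 -c "
from bench import ctrl
print(ctrl.hand_in())"
```

```text
the job is handed in; nothing more can be done
None
```

The red tube is pressed fully home, its cap top measured at 96 mm and level with the others; the force readings stayed under 10 N, the other tubes were left untouched, the arm withdrew clear, and the job is handed in.

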